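# Hook the pliers bracket onto the slotted instrument stand

## Robot

A 6-joint arm with a two-finger parallel gripper is mounted at the origin on the work surface. World frame = base frame: x ahead of the robot, y to its left, z up, the work surface at z = 0. Lengths are in m, angles in rad, forces in N, time in s.
With the tool pointing down it reaches from about 0.425 to 0.95 m from the base axis. Payload 3.5 kg.
Tool frame: the origin (TCP) lies on the centre line of the jaws, within the pads' length; the fingertips stand arm.tip_reach ahead of it and the grasp point (between the pads) lies 5 mm behind it (arm.tip_reach is the distance from the TCP to the fingertips, in m); z points along the fingers, y is the line along which they close (so a half turn about z gives the same grasp; the last joint's range is limited). The gripper opens to 85 mm and grips with 20 to 120 N. Pads are 22 mm wide; open, the fingers measure 114 mm over their backs; the gripper's body (76 mm by 85 mm) begins 54 mm behind the grasp point. The pads swing forward as they close: fully open they stand 13 mm farther back than shut.
Start: joints at [1.101, 0.286, 1.577, -0, 1.279, -0.15], TCP at [0.212, 0.641, 0.245] pointing down, gripper open.
Joint ranges: [-2.77, 2.77], [-0.9, 2.22], [0.21, 2.48], [-1.53, 4.67], [0.24, 2.81], [-2.84, 2.84]. Speed limits (rad/s): [2.79, 2.79, 3.14, 3.14, 3.14, 3.14].

## Interface

Orientations are given as a rotation vector (axis times angle).
In Python, from plant import status, snapshot, arm gives the robot as it stands. The module is installed in compiled form; this text tells all that it offers.
- The arm moves only by the tool carry_out, never from a script. Its argument "plan" is a list of rows, each a list of 4 numbers: the shift along the world's x, y, z in m, then the turn about the world's z in rad. In form: [[dx, dy, dz, yaw], ...]. A call has 1 to 20 rows; each row is the pose to reach, as a shift and turn from the pose commanded when the call began; what a row does not reach only later rows make up. A row lasts 1/12 s, in which the tool goes at most 41.7 mm and 7.16 degrees, less where a joint would pass 70% of its speed; a pose out of reach is approached as far as the arm can. A call with a gripper value outside its range is refused whole. "fingers" is the opening in per cent of the stroke, from 0 (shut) to 100 (fully open), set as the call begins (left out, the last holds). The fingers move at their own pace and stop on an object; "newtons" is the grip in N (left out, the last holds). Time passes only in rows, so rows that repeat a pose let the fingers close. It gives the time, the measured TCP pose, the force, the opening and the grip force at its end, in the units of the state.
- status.read_state(): the state, without advancing time (a new reading comes with each control period).
- snapshot(name): name is "scene" or "top"; returns a dict with "frame" (420x560x3 uint8, blue, green, red), "fov_y" (degrees; the focal length in pixels is half the picture's height over the tangent of half this angle, whatever the lens; pixels are square), "cx", "cy" (the principal point, pixels), "D" ([k1, k2, p1, p2, k3] as OpenCV has them; the pictures are not rectified), "R" (3x3) and "t" (3): a world point X has camera coordinates R X + t. Camera axes: x right, y down, z forward; pixel columns grow to the right and rows downward; lengths in m; the calibration is good to about 2 mm. A picture is of the moment at which its call begins. There is no depth.
- arm.finish_job(): hands the job in; it is judged then, once.
The state is a dict: "time_s": time; "qpos": joint angles; "joint_vel": joint speeds; "tau": joint torques, N m; "eef_pos": TCP position; "ee_rot": TCP orientation; "contact_force": force on the tool from outside, world axes, zero at the start; "wrist_torque": the same for the moment, N m; "grip_width": opening from 0.0 (shut) to 1.0 (fully open); "gripper_force": force on a finger pad.
Only numpy, scipy, OpenCV 4.12 (cv2) and the standard library are available. Lean on these libraries where they do the work, as an engineer would, in place of code of your own. Each camera call takes 0.05 s, during which the arm holds its last target. There are 200 camera calls.

## Task

Take the steel pliers bracket off the counter and fit it to the slotted stand: press its two hook tabs straight into the top pair of slots, feeling sideways for them since the slotted panel can sit off-centre in its frame, then push it down past the ball catch until it is fully home, and let go. Do it without forcing, never leaning on the thin panel with more than about 40 N, and leave the tin, the beaker and the blue block where they are.

Things in the scene. Friction and masses are not known exactly. Their poses are not given: they have to be found in the camera images.
- stand: Fixed stand: grey foot (130 x 190 mm, 12 high), upright aluminium frame (186 wide, 190 high, 18 deep) holding a 4 mm steel panel (122 wide) with three rows of two slots. Origin: on the counter, below the frame's middle, in the plane of the panel's front. +x: through the panel to the back (the front looks to -x, about at the robot); y along the panel, z up. Only use the top row.
- slots (a point): On the stand, 153.5 mm up, on the panel's front: NOMINAL middle between the two top slots. Slots are 9 mm wide, 27 high (bottom edge 140 mm up, lower rows 90 and 40), 60 mm between centres. The panel is clamped at an unmeasured place: the true middle is up to 16 mm off this point to either side along y (not in x, z). It does not shift under 40 N.
- ball (a point): Nominal place, 95.5 mm up on the panel's front, of a 10 mm steel ball catch, off sideways just as the slots are. It stands out 4.5 mm on a spring (6 N, plus 1.2 N per mm). The foot of the bracket's back plate must be pushed down over it (about 6 to 15 N, more if the plate is pressed hard on the panel meanwhile); then it springs into the window in the plate.
- bracket_grip (a point): Loose steel bracket, 0.2 to 0.3 kg, standing on its arm. Point: in the rib to grip, 55 mm over the underside. Axes: +x to the tabs, y across the rib, z up. Rib 12 mm thick, from x -32 to +44, 48 below to 18 above the point. Arm under it 44 wide, 7 thick, x -46 to +44. Back plate 90 wide, 6 thick, x +44 to +50, from underside to 25 above. Tabs in: 50 mm from panel; home: 139 mm up.
- bracket_tabs (a point): On the bracket, midway between the tips of its two hook tabs (60.5 mm ahead of and 2 mm below the grip point), at half tab height. Tabs at y -30 and +30 mm, 6 mm wide, 22 high, 10.5 mm out of the back plate. Each: neck 8 mm high on top, then a 5 mm thick lip hanging 14 below it; gap from plate to lip 5.5 mm. With tabs in the slots, this point goes from 153.5 mm up down to 137 when home.
- tin_mid (a point): Round aluminium tin with a lid, 76 mm diameter, 48 mm high, point at its centre; leave it alone.
- beaker_mid (a point): Open steel beaker, 64 mm diameter, 80 mm high, point half-way up on its axis; leave it alone.
- burblock_mid (a point): Small blue plastic block with four dark grooves, 50 x 30 x 28 mm, point at its centre; leave it alone.

How it is judged:
By the outcome, as a careful person would: the job done as asked, in the order asked, and still so for the second after the job is handed in, with the robot touching nothing.
It also fails if it takes over 67 s, if anything falls off the work surface, if the arm or the gripper's body presses on something with over 40 N, if the wrist force passes 120 N, or if a joint passes its speed limit or range.

## Working session

There is one attempt and no reset: what is moved stays moved. The work goes in short steps, Python scripts to look and compute and a tool call to move; the robot and the scene stay as the last step left them, time stands still between calls to the robot, and variables do not carry over. Pictures are saved under pics/ and viewed, at most 10 in all, crops included, and the job is handed in when it is done.

Besides the shell and the picture viewer there is one more tool, called after "Call:" as name([rows], argument=value, ...), one row to a line, values as JSON. carry_out: Moves the arm, as the interface text tells. Its arguments: {"type":"object","properties":{"plan":{"type":"array"},"fingers":{"type":"number"},"newtons":{"type":"number"}},"required":["plan"]}

```bash
mkdir -p pics; cat > h.py <<'E'
import numpy as np, cv2
def cam(s):
    h=s["frame"].shape[0]; f=h/2/np.tan(np.radians(s["fov_y"])/2)
    K=np.array([[f,0,s["cx"]],[0,f,s["cy"]],[0,0,1.]])
    return K,np.array(s["D"],float),np.array(s["R"],float),np.array(s["t"],float)
def ray(c,p):
    K,D,R,t=c
    n=cv2.undistortPoints(np.array(p,float).reshape(-1,1,2),K,D).reshape(-1,2)
    d=np.c_[n,np.ones(len(n))]@R
    return -R.T@t,d/np.linalg.norm(d,axis=1)[:,None]
def onz(c,p,z):
    o,d=ray(c,p); return o+d*((z-o[2])/d[:,2])[:,None]
def proj(c,X):
    K,D,R,t=c
    return cv2.projectPoints(np.array(X,float).reshape(-1,3),cv2.Rodrigues(R)[0],t,K,D)[0].reshape(-1,2)
def tri(c1,p1,c2,p2):
    out=[]
    for a,b in zip(np.reshape(p1,(-1,2)),np.reshape(p2,(-1,2))):
        A=np.zeros((3,3));B=np.zeros(3)
        for c,p in((c1,a),(c2,b)):
            o,d=ray(c,p);M=np.eye(3)-np.outer(d[0],d[0]);A+=M;B+=M@o
        out.append(np.linalg.solve(A,B))
    return np.array(out)
E
python3 - <<'E'
from plant import status,snapshot,arm
import cv2,pickle
from h import *
for n in("scene","top"):
    s=snapshot(n);cv2.imwrite(f"pics/{n}0.png",cv2.resize(s["frame"],(784,588),interpolation=cv2.INTER_CUBIC));pickle.dump(s,open(f"{n}0.pkl","wb"))
    c=cam(s);print(n,-c[2].T@c[3],c[2][2],c[0][0,0],s["D"])
print(arm.tip_reach,status.read_state())
E
```

```text
scene [1.13105952 0.78352633 0.77492744] [-0.48414395 -0.65712157 -0.57775071] 387.60937677028926 [0.00354195 0.         0.         0.         0.        ]
top [0.33920585 0.03945606 1.3269421 ] [ 0.1825235  -0.01334401 -0.98311093] 433.257095591431 [0.02861968 0.         0.         0.         0.        ]
0.014 {'time_s': 0.1, 'qpos': array([ 1.10098769e+00,  2.87119292e-01,  1.57804764e+00, -2.74909438e-05,
        1.27861888e+00, -1.49990495e-01]), 'joint_vel': array([ 0.00083877, -0.00284116, -0.00248372, -0.00031141, -0.00086041,
       -0.00030758]), 'tau': array([ 1.21856774e-03, -4.07297587e+01, -2.93698364e+01, -1.49353618e-04,
        3.43842716e-03,  4.61026417e-07]), 'eef_pos': array([0.21192393, 0.64026243, 0.2440481 ]), 'ee_rot': array([-0.50011578, -3.10087621,  0.00329283]), 'contact_force': array([-0.0972984 ,  0.29809142,  0.12233998]), 'wrist_torque': array([-0.02550072, -0.01427393, -0.0208518 ]), 'gripper_force': 0.0, 'grip_width': 1.002142793382573}
```

View pics/scene0.png

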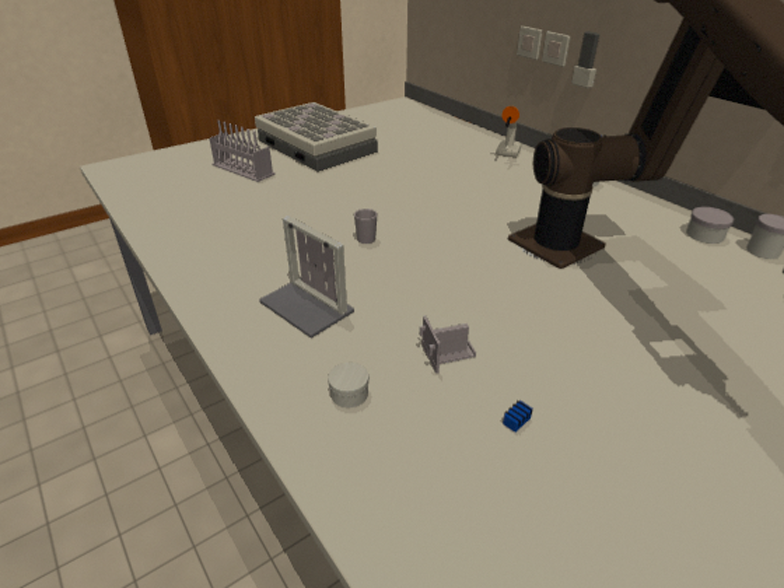

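View pics/top0.png

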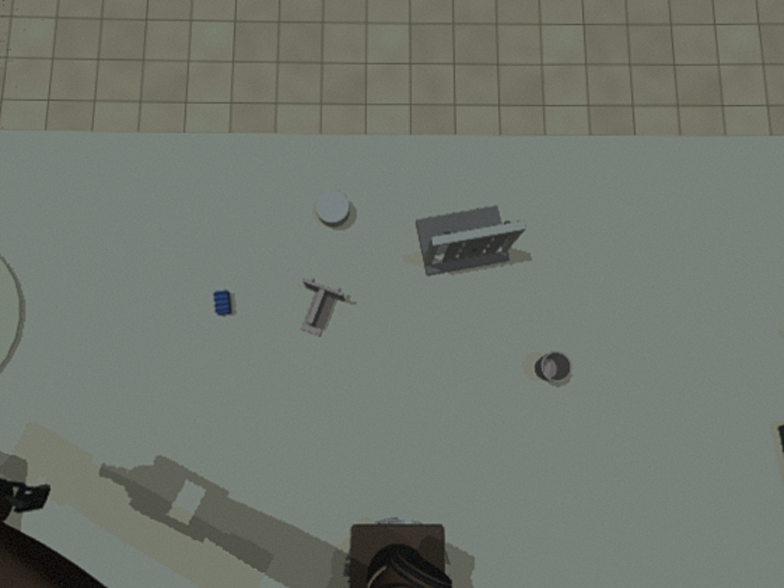

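The scene view shows the bracket at about (447,343), the stand at (315,265), and the tin, beaker and block clear of both. The top view shows the bracket at (322,300) and the stand at (470,240). Next I'll enlarge the corners.

```bash
python3 - <<'E'
import pickle,cv2,numpy as np
r=[]
for n,(x,y) in (("scene",(172,150)),("scene",(280,208)),("top",(290,136)),("top",(190,186))):
    f=pickle.load(open(n+"0.pkl","rb"))["frame"][y:y+75 if n!="scene" or x!=172 else y+95,x:x+100]
    f=f[:75] if f.shape[0]<95 else f
    g=cv2.resize(f,(400,f.shape[0]*4),interpolation=cv2.INTER_CUBIC)
    g=cv2.convertScaleAbs(g,alpha=1.5)
    for k in range(0,100,10):
        cv2.line(g,(4*k,0),(4*k,4 if k%50 else 12),(0,0,255),1);cv2.line(g,(0,4*k),(4 if k%50 else 12,4*k),(0,0,255),1)
    r.append(g)
im=np.zeros((600,800,3),np.uint8)
im[:300,:400]=r[0][:300];im[:300,400:]=r[1];im[300:,:400]=r[2];im[300:,400:]=r[3]
cv2.imwrite("pics/crops.png",im)
E
```

```text
(no output)
```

View pics/crops.png

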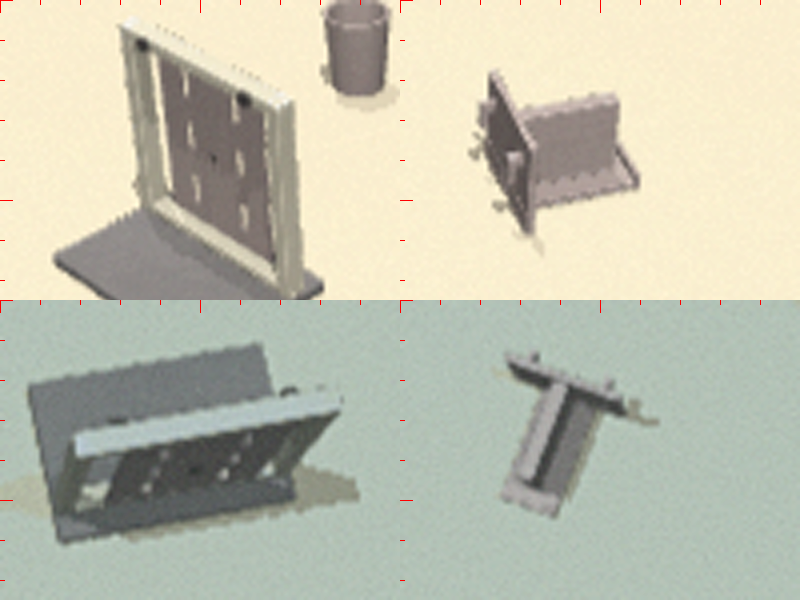

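The crops show these features, in crop pixels:
- Stand frame top bar, top view: about (75,440) to (338,402). Scene view: (122,22) to (293,102).
- Foot corners, top view: (28,385), (262,345), (297,500), (60,543).
- Bracket plate top, top view: (508,352) to (630,403).
- Bracket arm rear corners, top view: (502,498) and (556,517).
- In the scene view the panel shows gaps to the frame on both sides, from which its offset can be estimated.

```bash
cat > m.py <<'E'
import pickle
from h import *
S=cam(pickle.load(open("scene0.pkl","rb")));T=cam(pickle.load(open("top0.pkl","rb")))
st=lambda p:np.array(p)/4+[290,136-75]-.5+.125
bt=lambda p:np.array(p)/4+[190-100,186-75]-.375
ss=lambda p:np.array(p)/4+[172,150]-.375
bs=lambda p:np.array(p)/4+[180,208]-.375
E
python3 - <<'E'
from m import *
np.set_printoptions(precision=4,suppress=True)
F=onz(T,st([(28,385),(262,345),(297,500),(60,543)]),.012)
print("foot",F, F[1]-F[0],F[2]-F[3])
for z in(.19,.202):
  a=onz(T,st([(75,435),(338,395),(342,410),(78,455)]),z);b=onz(S,ss([(122,22),(293,100)]),z)
  print(z,a,b)
for a in (a,b):pass
print("slotbar widths")
print("plate top",onz(T,bt([(508,352),(630,403)]),.08),onz(S,bs([(491,72),(535,150)]),.08))
print("plate bot",onz(S,bs([(530,235)]),0))
print("arm rear top",onz(T,bt([(502,498),(556,517)]),.007),onz(S,bs([(638,178),(620,148)]),.007))
print("rib rear top",onz(S,bs([(617,95)]),.073),onz(T,bt([(512,482),(534,488)]),.073))
E
```

```text
foot [[ 0.7481 -0.042   0.012 ]
 [ 0.7823 -0.2279  0.012 ]
 [ 0.6562 -0.2516  0.012 ]
 [ 0.6208 -0.0662  0.012 ]] [ 0.0342 -0.1859  0.    ] [ 0.0354 -0.1854  0.    ]
0.19 [[ 0.6577 -0.0627  0.19  ]
 [ 0.687  -0.2426  0.19  ]
 [ 0.6764 -0.2449  0.19  ]
 [ 0.6437 -0.0646  0.19  ]] [[ 0.6875 -0.2443  0.19  ]
 [ 0.6408 -0.0634  0.19  ]]
0.202 [[ 0.6543 -0.0616  0.202 ]
 [ 0.6834 -0.2396  0.202 ]
 [ 0.6729 -0.2419  0.202 ]
 [ 0.6405 -0.0635  0.202 ]] [[ 0.6966 -0.2232  0.202 ]
 [ 0.6509 -0.046   0.202 ]]
slotbar widths
plate top [[0.5979 0.1977 0.08  ]
 [0.5604 0.1078 0.08  ]] [[0.5644 0.1159 0.08  ]
 [0.5931 0.1992 0.08  ]]
plate bot [[ 0.5921  0.199  -0.    ]]
arm rear top [[0.4991 0.2083 0.007 ]
 [0.4848 0.1668 0.007 ]] [[0.4955 0.2054 0.007 ]
 [0.4837 0.1733 0.007 ]]
rib rear top [[0.5023 0.1823 0.073 ]] [[0.5029 0.1929 0.073 ]
 [0.4985 0.1769 0.073 ]]
```

Measured poses:
- **Bracket:** grip point at about (0.533, 0.173), yaw -0.345. The tool yaw is already about -0.32.
- **Stand:** middle at about (0.666, -0.154), yaw 0.183.

I'll move above the bracket now.

Call:
carry_out([
  [0.01,-0.015,0,0],
  [0.04,-0.058,0,-0.01],
  [0.321,-0.468,-0.07,-0.025],
  [0.321,-0.468,-0.07,-0.025],
  [0.321,-0.468,-0.07,-0.025],
  [0.321,-0.468,-0.07,-0.025],
  [0.321,-0.468,-0.07,-0.025],
  [0.321,-0.468,-0.07,-0.025],
  [0.321,-0.468,-0.07,-0.025],
  [0.321,-0.468,-0.07,-0.025],
  [0.321,-0.468,-0.07,-0.025],
  [0.321,-0.468,-0.07,-0.025],
  [0.321,-0.468,-0.07,-0.025],
  [0.321,-0.468,-0.07,-0.025],
  [0.321,-0.468,-0.07,-0.025],
  [0.321,-0.468,-0.07,-0.025],
  [0.321,-0.468,-0.07,-0.025],
  [0.321,-0.468,-0.07,-0.025],
  [0.321,-0.468,-0.07,-0.025],
  [0.321,-0.468,-0.07,-0.025],
], fingers=60, newtons=30)

```text
time_s: 1.77
eef_pos: [0.5325, 0.1742, 0.1756]
ee_rot: [0.535, 3.095, 0.0]
contact_force: [-0.9, -0.2, -0.5]
grip_width: 0.6
gripper_force: 0.0
```

Call:
carry_out([
  [0,-0.001,-0.02,0],
  [0,-0.001,-0.05,0],
  [0,-0.001,-0.08,0],
  [0,-0.001,-0.1,0],
  [0,-0.001,-0.115,0],
  [0,-0.001,-0.122,0],
  [0,-0.001,-0.122,0],
  [0,-0.001,-0.122,0],
])

```text
time_s: 2.43
eef_pos: [0.5333, 0.1724, 0.0538]
ee_rot: [0.537, 3.095, 0.0]
contact_force: [-0.0, 0.3, 1.0]
grip_width: 0.601
gripper_force: 0.0
```

```bash
python3 - <<'E'
from plant import snapshot
import cv2,numpy as np
a=snapshot("scene")["frame"][195:270,260:360];b=snapshot("top")["frame"][180:255,180:280]
cv2.imwrite("pics/g1.png",np.hstack([cv2.resize(cv2.convertScaleAbs(k,alpha=1.5),(400,300),interpolation=cv2.INTER_CUBIC) for k in(a,b)]))
E
```

```text
(no output)
```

View pics/g1.png

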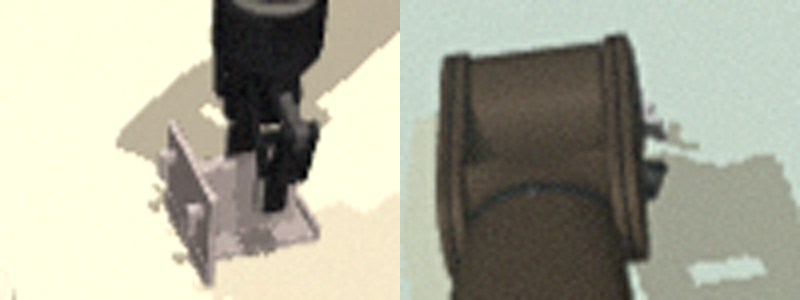

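The fingers straddle the rib: the near finger is at about (275,185) on the left and the plate is clear of it. I'll close gently, then firmly.

Call:
carry_out([
  [0,0,0,0],
  [0,0,0,0],
  [0,0,0,0],
  [0,0,0,0],
  [0,0,0,0],
  [0,0,0,0],
  [0,0,0,0],
  [0,0,0,0],
], fingers=0, newtons=30)

```text
time_s: 3.2
eef_pos: [0.5338, 0.1719, 0.0542]
ee_rot: [0.539, 3.094, 0.001]
contact_force: [-0.4, -0.0, 5.6]
grip_width: 0.138
gripper_force: 30.6
```

Call:
carry_out([
  [0,0,0,0],
  [0,0,0,0],
  [0,0,0,0],
  [0,0,0.005,0],
  [0,0,0.02,0],
  [0,0,0.05,0],
  [0,0,0.08,0],
  [0,0,0.11,0],
  [0,0,0.12,0],
  [0,0,0.12,0],
  [0,0,0.12,0],
], fingers=0, newtons=100)

```text
time_s: 4.12
eef_pos: [0.5324, 0.1716, 0.172]
ee_rot: [-0.539, -3.093, 0.001]
contact_force: [-0.7, -0.0, -1.3]
grip_width: 0.125
gripper_force: 97.6
```

```bash
python3 - <<'E'
from plant import snapshot,status
import cv2,numpy as np,pickle
s=snapshot("scene");t=snapshot("top");pickle.dump((s,t),open("lift.pkl","wb"))
a=s["frame"][165:240,260:360];b=t["frame"][180:255,180:280]
cv2.imwrite("pics/g2.png",np.hstack([cv2.resize(cv2.convertScaleAbs(k,alpha=1.5),(400,300),interpolation=cv2.INTER_CUBIC) for k in(a,b)]))
x=status.read_state();print({k:np.round(x[k],4) for k in("eef_pos","contact_force","wrist_torque","grip_width","qpos")})
E
```

```text
{'eef_pos': array([0.5313, 0.1715, 0.1702]), 'contact_force': array([-0.2716,  0.8124, -2.3555]), 'wrist_torque': array([0.0271, 0.0455, 0.0091]), 'grip_width': np.float64(0.1257), 'qpos': array([ 1.3050e-01,  1.0860e-01,  1.9275e+00, -1.0000e-04,  1.1111e+00,
       -1.0954e+00])}
```

View pics/g2.png

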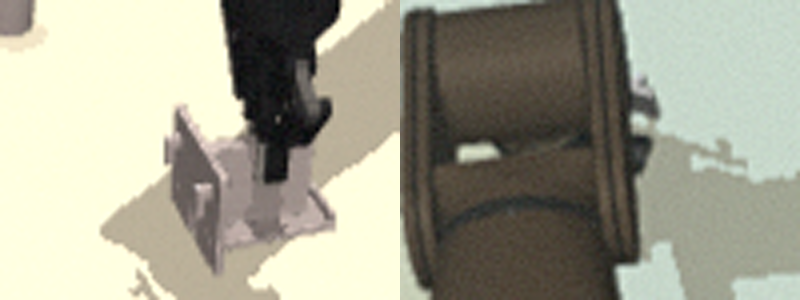

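Lifted, carrying about 2.4 N. In the left crop the plate corners are at (178,106), (220,172) and (216,272). Next I'll check the grip offset and estimate the panel's sideways offset from the first pictures.

```bash
python3 - <<'E'
from m import *
np.set_printoptions(precision=4,suppress=True)
ls=lambda p:np.array(p)/4+[260,165]-.375
g=np.array([.5313,.1715]);c,s=np.cos(-.345),np.sin(-.345);Rb=np.array([[c,s],[-s,c]])
for p,z in(((178,106),.196),((220,172),.196),((216,272),.116)):
    print("bracket frame",Rb@(onz(S,ls([p]),z)[0,:2]-g))
c,s=np.cos(.183),np.sin(.183);n=np.array([c,s,0]);y=np.array([-s,c,0]);O=np.array([.6662,-.1537,0])
def pl(C,p,off):
    o,d=ray(C,p);P=o+d*(((O+off*n-o)@n)/(d@n))[:,None];return np.c_[(P-O)@y,P[:,2]]
print("scene slots,ball",pl(S,ss([(185,85),(238,108),(192,133),(241,157),(196,188),(243,217),(213,158)]),.003))
print("scene panel edges, top L/R",pl(S,ss([(165,75),(264,120),(172,190),(271,255)]),.003))
print("scene frame inner/outer",pl(S,ss([(122,22),(293,100),(152,60),(160,203),(276,115)]),.009))
print("top ball, slots",pl(T,st([(195,468),(150,488),(235,450)]),0))
g=[proj(S,O+.003*n+y*q+np.array([0,0,z]))[0] for q in(-.03,.03) for z in(.1535,.1035,.0535)];print((np.array(g)-[172,150]+.375)*4)
E
```

```text
bracket frame [ 0.048 -0.045]
bracket frame [0.0473 0.0346]
bracket frame [0.0468 0.0379]
scene slots,ball [[-0.0204  0.1612]
 [ 0.0431  0.1671]
 [-0.0178  0.1183]
 [ 0.0418  0.1225]
 [-0.0201  0.0646]
 [ 0.0381  0.0641]
 [ 0.0064  0.1056]]
scene panel edges, top L/R [[-0.0453  0.1602]
 [ 0.0727  0.1691]
 [-0.0537  0.0467]
 [ 0.0695  0.0428]]
scene frame inner/outer [[-0.0862  0.1942]
 [ 0.1139  0.2061]
 [-0.0518  0.1736]
 [-0.0644  0.0314]
 [ 0.0941  0.1852]]
top ball, slots [[-0.0107  0.063 ]
 [ 0.0183  0.0211]
 [-0.035   0.099 ]]
[[178.1182  89.2112]
 [183.9014 143.0489]
 [189.4198 194.4405]
 [227.9957 117.0496]
 [232.7461 171.7091]
 [237.2733 223.8189]]
```

The grip looks true. The panel sits near the frame's front, roughly 8 mm ahead of the frame's mid-depth. Its sideways offset is about -6 to 0 mm. I'll go to a spot in front of the top slots.

Call:
carry_out([
  [0.0,-0.01,0,0],
  [0.0,-0.035,0,0.03],
  [0.005,-0.07,0,0.08],
  [0.005,-0.105,0,0.15],
  [0.01,-0.14,0,0.22],
  [0.015,-0.175,0,0.29],
  [0.02,-0.21,0,0.36],
  [0.025,-0.245,0,0.43],
  [0.03,-0.28,0,0.49],
  [0.035,-0.31,0,0.525],
  [0.04,-0.33,0,0.525],
  [0.045,-0.34,0,0.525],
  [0.05,-0.343,-0.005,0.525],
  [0.053,-0.343,-0.01,0.525],
  [0.053,-0.343,-0.015,0.525],
  [0.053,-0.343,-0.015,0.525],
  [0.053,-0.343,-0.015,0.525],
  [0.053,-0.343,-0.015,0.525],
])

```text
time_s: 5.72
eef_pos: [0.586, -0.1701, 0.1581]
ee_rot: [0.285, -3.128, -0.001]
contact_force: [0.0, -0.2, -3.2]
grip_width: 0.124
gripper_force: 97.7
```

```bash
cat > st.py <<'E'
from plant import status
import numpy as np
from scipy.spatial.transform import Rotation as Ro
O=np.array([.6583,-.1551,0]);a=.18
def show():
    x=status.read_state();r=Ro.from_rotvec(x["ee_rot"]).as_matrix()
    M=np.array([[np.cos(a),np.sin(a),0],[-np.sin(a),np.cos(a),0],[0,0,1]])
    np.set_printoptions(precision=4,suppress=True)
    print("t",x["time_s"],"eef",x["eef_pos"],"stand xyz",M@(x["eef_pos"]-O),"F stand",M@x["contact_force"],"T stand",M@x["wrist_torque"],
     "yaw",np.arctan2(-r[0,1],r[1,1]),"z",r[:,2],"grip",x["grip_width"],x["gripper_force"])
E
python3 - <<'E'
from st import *
show()
from plant import snapshot
import cv2
a_=snapshot("scene")["frame"][130:224,160:285];b=snapshot("top")["frame"][130:224,280:405]
cv2.imwrite("pics/p1.png",np.hstack([cv2.resize(cv2.convertScaleAbs(k,alpha=1.5),(400,300),interpolation=cv2.INTER_CUBIC) for k in(a_,b)]))
E
```

```text
t 5.7167 eef [ 0.586  -0.1701  0.1581] stand xyz [-0.0738 -0.0018  0.1581] F stand [ 0.01   -0.1659 -3.2145] T stand [0.0149 0.0288 0.0088] yaw 0.18174525953609552 z [-0.0005  0.0003 -1.    ] grip 0.12373280053599092 97.73658514022827
```

View pics/p1.png

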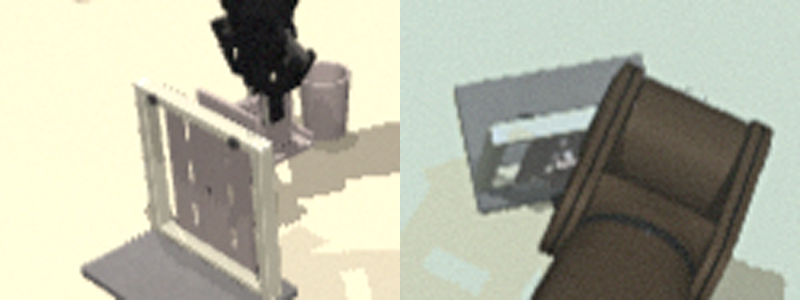

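The bracket stands just in front of the panel, clear of the frame (plate seen behind the top bar at about (230,105) on the left). I'll lower 3 mm and creep forward.

Call:
carry_out([
  [0,0,-0.003,0],
  [0,0,-0.003,0],
  [0.003,0.0005,-0.003,0],
  [0.006,0.0011,-0.003,0],
  [0.008,0.0014,-0.003,0],
  [0.009,0.0016,-0.003,0],
  [0.009,0.0016,-0.003,0],
  [0.009,0.0016,-0.003,0],
])

```text
time_s: 6.48
eef_pos: [0.5953, -0.1696, 0.1553]
ee_rot: [0.283, -3.129, -0.0]
contact_force: [0.6, 0.6, -1.5]
grip_width: 0.122
gripper_force: 97.7
```

```bash
python3 -c "from st import *;show()"
```

```text
t 6.4833 eef [ 0.5953 -0.1696  0.1553] stand xyz [-0.0646 -0.003   0.1553] F stand [ 0.6745  0.5259 -1.4585] T stand [0.023  0.0237 0.0412] yaw 0.18029971075893297 z [-0.0001 -0.     -1.    ] grip 0.12173080688360889 97.73613095283508
```

Call:
carry_out([
  [0.001,0.0002,0,0],
  [0.002,0.0004,0,0],
  [0.003,0.0005,0,0],
  [0.004,0.0007,0,0],
  [0.004,0.0007,0,0],
  [0.004,0.0007,0,0],
])

```text
time_s: 6.98
eef_pos: [0.5992, -0.1689, 0.1553]
ee_rot: [0.283, -3.129, 0.0]
contact_force: [-0.2, 0.7, -2.7]
grip_width: 0.126
gripper_force: 98.1
```

```bash
python3 -c "from st import *;show()"
```

```text
t 6.9833 eef [ 0.5992 -0.1689  0.1553] stand xyz [-0.0606 -0.003   0.1553] F stand [-0.0267  0.7156 -2.6893] T stand [ 0.0358 -0.0035  0.0656] yaw 0.18038685323045134 z [-0. -0. -1.] grip 0.1262786839743807 98.08517217636108
```

Call:
carry_out([
  [0.001,0.0002,0,0],
  [0.002,0.0004,0,0],
  [0.003,0.0005,0,0],
  [0.003,0.0005,0,0],
  [0.003,0.0005,0,0],
])

```text
time_s: 7.4
eef_pos: [0.6022, -0.1684, 0.1553]
ee_rot: [0.283, -3.129, -0.0]
contact_force: [-0.3, -0.1, -2.2]
grip_width: 0.125
gripper_force: 98.1
```

```bash
python3 -c "from st import *;show()"
```

```text
t 7.4 eef [ 0.6022 -0.1684  0.1553] stand xyz [-0.0576 -0.0031  0.1553] F stand [-0.2782 -0.066  -2.2219] T stand [-0.0286 -0.0152 -0.0986] yaw 0.1801830421552095 z [-0.  0. -1.] grip 0.12466388204579758 98.1295645236969
```

Call:
carry_out([
  [0.001,0.0002,0,0],
  [0.002,0.0004,0,0],
  [0.003,0.0005,0,0],
  [0.003,0.0005,0,0],
  [0.003,0.0005,0,0],
])

```text
time_s: 7.82
eef_pos: [0.6052, -0.1679, 0.1553]
ee_rot: [0.283, -3.129, 0.0]
contact_force: [-0.3, 0.9, -2.2]
grip_width: 0.126
gripper_force: 98.1
```

```bash
python3 -c "from st import *;show()"
```

```text
t 7.8167 eef [ 0.6052 -0.1679  0.1553] stand xyz [-0.0545 -0.0031  0.1553] F stand [-0.154   0.9006 -2.1648] T stand [-0.0304  0.1051  0.0743] yaw 0.1802783018109377 z [-0. -0. -1.] grip 0.12614470757363658 98.10710191726685
```

Call:
carry_out([
  [0.001,0.0002,0,0],
  [0.002,0.0004,0,0],
  [0.002,0.0004,0,0],
  [0.002,0.0004,0,0],
])

```text
time_s: 8.15
eef_pos: [0.6072, -0.1675, 0.1553]
ee_rot: [0.283, -3.129, 0.0]
contact_force: [-1.0, 0.5, -2.4]
grip_width: 0.119
gripper_force: 98.1
```

```bash
python3 -c "from st import *;show()"
```

```text
t 8.15 eef [ 0.6072 -0.1675  0.1553] stand xyz [-0.0525 -0.0031  0.1553] F stand [-0.9185  0.6343 -2.3578] T stand [ 0.0139 -0.0644  0.0539] yaw 0.1803288504827059 z [-0. -0. -1.] grip 0.11875994895045194 98.10855031013489
```

Call:
carry_out([
  [0.001,0.0002,0,0],
  [0.002,0.0004,0,0],
  [0.002,0.0004,0,0],
  [0.002,0.0004,0,0],
])

```text
time_s: 8.48
eef_pos: [0.6085, -0.1673, 0.1552]
ee_rot: [0.283, -3.127, -0.0]
contact_force: [-3.0, -1.2, -0.9]
grip_width: 0.124
gripper_force: 98.4
```

```bash
python3 -c "from st import *;show()"
```

```text
t 8.4833 eef [ 0.6085 -0.1673  0.1552] stand xyz [-0.0511 -0.0031  0.1552] F stand [-3.1502 -0.6788 -0.8946] T stand [-0.0099  0.4692  0.1649] yaw 0.1807460377724605 z [-0.002  -0.0002 -1.    ] grip 0.12430421497702371 98.44007849693298
```

Light contact (3 N). Either the tips are on the panel or the plate is. I'll feel sideways 3 mm.

Call:
carry_out([
  [-0.0002,0.001,0,0],
  [-0.0004,0.002,0,0],
  [-0.0005,0.003,0,0],
  [-0.0005,0.003,0,0],
])

```text
time_s: 8.82
eef_pos: [0.6083, -0.1669, 0.1554]
ee_rot: [0.282, -3.128, 0.009]
contact_force: [-2.8, -8.1, -2.6]
grip_width: 0.125
gripper_force: 98.3
```

```bash
python3 -c "from st import *;show()"
```

```text
t 8.8167 eef [ 0.6083 -0.1669  0.1554] stand xyz [-0.0514 -0.0027  0.1554] F stand [-4.212  -7.4765 -2.606 ] T stand [-1.1267  0.7602 -0.0987] yaw 0.1795041385574601 z [-0.0003 -0.0057 -1.    ] grip 0.12456087841671265 98.25234174728394
```

Call:
carry_out([
  [0.0002,-0.001,0,0],
  [0.0004,-0.002,0,0],
  [0.0006,-0.003,0,0],
  [0.0006,-0.0035,0,0],
  [0.0007,-0.004,0,0],
  [0.0008,-0.0045,0,0],
  [0.0008,-0.0045,0,0],
])

```text
time_s: 9.4
eef_pos: [0.6087, -0.1678, 0.1548]
ee_rot: [0.284, -3.126, -0.003]
contact_force: [-4.7, -0.4, -0.5]
grip_width: 0.122
gripper_force: 98.6
```

```bash
python3 -c "from st import *;show()"
```

```text
t 9.4 eef [ 0.6087 -0.1678  0.1548] stand xyz [-0.0511 -0.0036  0.1548] F stand [-4.7153  0.4643 -0.4663] T stand [0.2881 0.638  0.2308] yaw 0.18111836500845102 z [-0.0025  0.0016 -1.    ] grip 0.12167192914692378 98.6080813407898
```

Call:
carry_out([
  [0.0002,-0.001,0,0],
  [0.0004,-0.002,0,0],
  [0.0005,-0.003,0,0],
  [0.0005,-0.003,0,0],
  [0.0005,-0.003,0,0],
])

```text
time_s: 9.82
eef_pos: [0.6092, -0.1704, 0.1545]
ee_rot: [0.284, -3.126, -0.004]
contact_force: [-4.5, 0.2, -1.8]
grip_width: 0.124
gripper_force: 98.5
```

```bash
python3 - <<'E'
from st import *
show()
from plant import snapshot
import cv2
a_=snapshot("scene")["frame"][145:205,170:250]
cv2.imwrite("pics/p2.png",cv2.resize(cv2.convertScaleAbs(a_,alpha=1.6),(800,600),interpolation=cv2.INTER_CUBIC))
E
```

```text
t 9.8167 eef [ 0.6092 -0.1704  0.1545] stand xyz [-0.0511 -0.0062  0.1545] F stand [-4.3962  1.054  -1.7638] T stand [0.4547 0.6193 0.2178] yaw 0.18093016092006395 z [-0.0027  0.0024 -1.    ] grip 0.12424788581466828 98.5396420955658
```

View pics/p2.png

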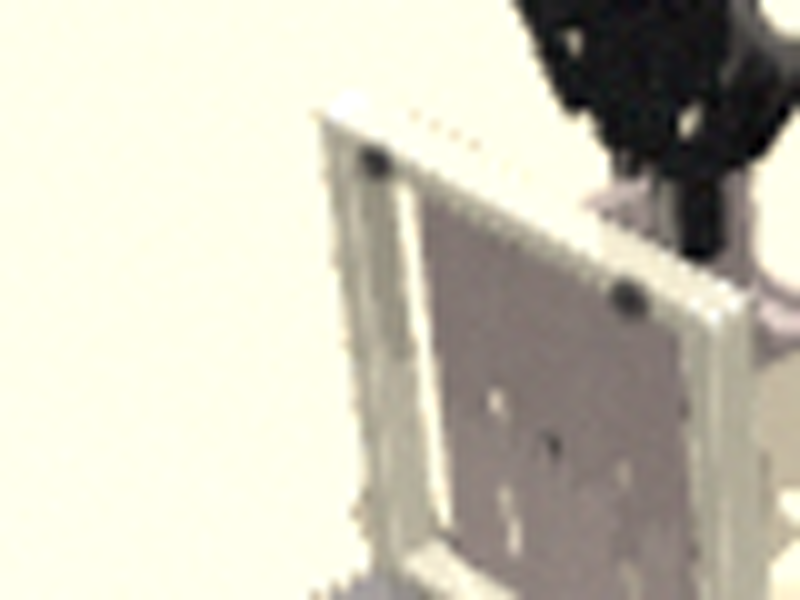

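In this view the second-row slots sit at (495,400) and (620,470). The top slots, near (482,262) and (615,320), are masked by the bracket, so it can't settle whether the tabs are in. Feeling further to -y will.

Call:
carry_out([
  [0.0002,-0.001,0,0],
  [0.0004,-0.002,0,0],
  [0.0005,-0.003,0,0],
  [0.0005,-0.003,0,0],
  [0.0005,-0.003,0,0],
])

```text
time_s: 10.28
eef_pos: [0.6092, -0.1706, 0.1544]
ee_rot: [0.284, -3.125, -0.013]
contact_force: [-6.7, 9.6, 0.5]
grip_width: 0.124
gripper_force: 99.0
```

```bash
python3 -c "from st import *;show()"
```

```text
t 10.2833 eef [ 0.6092 -0.1706  0.1544] stand xyz [-0.051  -0.0064  0.1544] F stand [-4.8667 10.6369  0.5431] T stand [1.3485 0.6083 0.3663] yaw 0.1813425290040657 z [-0.0047  0.008  -1.    ] grip 0.12360385357611806 99.03120160102844
```

Blocked on both sides, at -2.7 and -6.4 mm, so the tabs are already in the slots and the middle is at about -4.5 mm. I'll centre sideways and press straight in a little more to check the plate is seated.

Call:
carry_out([
  [-0.0003,0.002,0,0],
  [-0.0007,0.004,0,0],
  [-0.0011,0.006,0,0],
  [-0.0011,0.006,0,0],
  [-0.0011,0.006,0,0],
  [-0.0001,0.0062,0,0],
  [0.0009,0.0064,0,0],
  [0.0009,0.0064,0,0],
  [0.0009,0.0064,0,0],
])

```text
time_s: 11.03
eef_pos: [0.6089, -0.1687, 0.1547]
ee_rot: [0.284, -3.121, -0.001]
contact_force: [-11.7, -2.5, 1.0]
grip_width: 0.123
gripper_force: 99.2
```

```bash
python3 -c "from st import *;show()"
```

```text
t 11.0333 eef [ 0.6089 -0.1687  0.1547] stand xyz [-0.0511 -0.0045  0.1547] F stand [-11.9626  -0.3546   1.0448] T stand [-0.0025  1.5588  0.277 ] yaw 0.18128201509941613 z [-0.0076 -0.0001 -1.    ] grip 0.12327376000636499 99.20835614204407
```

Firm contact with no advance at 12 N, so the plate is on the panel. I'll ease the press and push down in stages.

Call:
carry_out([
  [-0.001,-0.0002,0,0],
  [-0.002,-0.0004,0,0],
  [-0.002,-0.0004,-0.001,0],
  [-0.002,-0.0004,-0.002,0],
  [-0.002,-0.0004,-0.003,0],
  [-0.002,-0.0004,-0.004,0],
  [-0.002,-0.0004,-0.004,0],
])

```text
time_s: 11.62
eef_pos: [0.609, -0.1688, 0.1531]
ee_rot: [0.284, -3.127, 0.0]
contact_force: [-9.9, -0.6, 5.1]
grip_width: 0.122
gripper_force: 99.9
```

```bash
python3 -c "from st import *;show()"
```

```text
t 11.6167 eef [ 0.609  -0.1688  0.1531] stand xyz [-0.051  -0.0046  0.1531] F stand [-9.8133  1.1315  5.1117] T stand [0.3284 1.3012 0.2864] yaw 0.1810873064472609 z [-0.0018 -0.0002 -1.    ] grip 0.12153255441881623 99.91152763366699
```

Call:
carry_out([
  [0,0,-0.001,0],
  [0,0,-0.002,0],
  [0,0,-0.003,0],
  [0,0,-0.004,0],
  [0,0,-0.004,0],
])

```text
time_s: 12.03
eef_pos: [0.6091, -0.1691, 0.1524]
ee_rot: [0.284, -3.126, 0.001]
contact_force: [-16.1, 1.5, 16.5]
grip_width: 0.121
gripper_force: 101.5
```

```bash
python3 -c "from st import *;show()"
```

```text
t 12.0333 eef [ 0.6091 -0.1691  0.1524] stand xyz [-0.0509 -0.005   0.1524] F stand [-15.5544   4.3977  16.5164] T stand [0.7474 2.1004 0.2934] yaw 0.18125184543965886 z [-0.0022 -0.0009 -1.    ] grip 0.12092039050587616 101.51203393936157
```

The Ty/Fx lever puts the normal force at the foot of the plate, so the ball catch is what resists now. I'll correct the small side load and press down a little more.

Call:
carry_out([
  [-0.0002,0.001,0,0],
  [-0.0002,0.001,-0.001,0],
  [-0.0002,0.001,-0.0015,0],
  [-0.0002,0.001,-0.002,0],
  [-0.0002,0.001,-0.002,0],
])

```text
time_s: 12.45
eef_pos: [0.609, -0.1693, 0.1499]
ee_rot: [0.284, -3.127, 0.005]
contact_force: [-12.5, -2.3, 7.7]
grip_width: 0.123
gripper_force: 100.0
```

```bash
python3 -c "from st import *;show()"
```

```text
t 12.45 eef [ 0.609  -0.1693  0.1499] stand xyz [-0.0511 -0.0051  0.1499] F stand [-12.6976  -0.0425   7.6967] T stand [0.0236 1.9204 0.153 ] yaw 0.18118870816297206 z [-0.0011 -0.0036 -1.    ] grip 0.12290565291774323 100.04721522331238
```

It gave way and the force dropped to 8 N. Continuing down.

Call:
carry_out([
  [0,0,-0.001,0],
  [0,0,-0.002,0],
  [0,0,-0.003,0],
  [0,0,-0.004,0],
  [0,0,-0.004,0],
])

```text
time_s: 12.87
eef_pos: [0.6086, -0.1673, 0.1404]
ee_rot: [0.283, -3.127, -0.001]
contact_force: [-4.7, -0.3, -4.4]
grip_width: 0.128
gripper_force: 98.2
```

```bash
python3 -c "from st import *;show()"
```

```text
t 12.8667 eef [ 0.6086 -0.1673  0.1404] stand xyz [-0.0511 -0.0031  0.1404] F stand [-4.6419  0.5052 -4.3682] T stand [0.0214 0.9499 0.1952] yaw 0.18068644279563195 z [-0.0021  0.0007 -1.    ] grip 0.12817178119439715 98.21881055831909
```

Call:
carry_out([
  [0,0,-0.001,0],
  [0,0,-0.002,0],
  [0,0,-0.003,0],
  [0,0,-0.003,0],
])

```text
time_s: 13.2
eef_pos: [0.6087, -0.1676, 0.1389]
ee_rot: [0.284, -3.127, -0.0]
contact_force: [-8.0, 0.2, -0.3]
grip_width: 0.125
gripper_force: 99.1
```

```bash
python3 -c "from st import *;show()"
```

```text
t 13.2 eef [ 0.6087 -0.1676  0.1389] stand xyz [-0.051  -0.0035  0.1389] F stand [-7.8486  1.6381 -0.2599] T stand [0.2076 1.0975 0.273 ] yaw 0.1812826265459012 z [-0.0018 -0.     -1.    ] grip 0.12537849196629058 99.07733201980591
```

It dropped over the ball, and Fz went from pushing up to pulling down. I'll press to the firm stop.

Call:
carry_out([
  [0,0,-0.001,0],
  [0,0,-0.002,0],
  [0,0,-0.003,0],
  [0,0,-0.003,0],
])

```text
time_s: 13.53
eef_pos: [0.6088, -0.1678, 0.1382]
ee_rot: [0.284, -3.126, 0.0]
contact_force: [-12.4, 0.9, 9.0]
grip_width: 0.124
gripper_force: 100.4
```

```bash
python3 -c "from st import *;show()"
```

```text
t 13.5333 eef [ 0.6088 -0.1678  0.1382] stand xyz [-0.051  -0.0036  0.1382] F stand [-12.0686   3.1483   9.0298] T stand [0.5865 1.635  0.281 ] yaw 0.18148007152276613 z [-0.0023 -0.0003 -1.    ] grip 0.12370393342456505 100.42137265205383
```

Call:
carry_out([
  [0,0,-0.001,0],
  [0,0,-0.002,0],
  [0,0,-0.002,0],
])

```text
time_s: 13.78
eef_pos: [0.6088, -0.1678, 0.1382]
ee_rot: [0.285, -3.126, 0.0]
contact_force: [-16.9, 1.5, 15.6]
grip_width: 0.123
gripper_force: 101.4
```

```bash
python3 -c "from st import *;show()"
```

```text
t 13.7833 eef [ 0.6088 -0.1678  0.1382] stand xyz [-0.051  -0.0036  0.1382] F stand [-16.3302   4.4842  15.6062] T stand [0.862  2.2017 0.267 ] yaw 0.18162819961175272 z [-0.0027 -0.0003 -1.    ] grip 0.12280444063405385 101.4159107208252
```

A firm stop at TCP z 0.1382, which is exactly the home height. I'll unload and then release.

Call:
carry_out([
  [-0.0005,0,0.001,0],
  [-0.001,0.0005,0.002,0],
  [-0.0015,0.001,0.003,0],
  [-0.002,0.001,0.004,0],
  [-0.002,0.001,0.0045,0],
  [-0.002,0.001,0.0045,0],
])

```text
time_s: 14.28
eef_pos: [0.6084, -0.1671, 0.1387]
ee_rot: [-0.282, 3.126, -0.003]
contact_force: [-1.0, -2.5, -1.8]
grip_width: 0.126
gripper_force: 98.5
```

```bash
python3 -c "from st import *;show()"
```

```text
t 14.2833 eef [ 0.6084 -0.1671  0.1387] stand xyz [-0.0513 -0.0029  0.1387] F stand [-1.4419 -2.2587 -1.8057] T stand [-0.358   0.3108 -0.0718] yaw 0.17971313974724243 z [ 0.0034 -0.0013 -1.    ] grip 0.1261664331886218 98.45796346664429
```

Nearly load-free. Lowering the grip, then opening.

Call:
carry_out([
  [0,0,-0.001,0],
  [0,0,-0.001,0],
  [0,0,-0.001,0],
], fingers=0, newtons=25)

```text
time_s: 14.53
eef_pos: [0.6083, -0.1672, 0.1382]
ee_rot: [-0.282, 3.126, -0.002]
contact_force: [-1.6, -2.2, 1.7]
grip_width: 0.125
gripper_force: 99.1
```

Call:
carry_out([
  [0,0,0,0],
  [0,0,0,0],
  [0,0,0,0],
  [0,0,0,0],
  [0,0,0,0],
  [0,0,0,0],
], fingers=45)

```text
time_s: 15.03
eef_pos: [0.6072, -0.1664, 0.1366]
ee_rot: [0.283, -3.129, -0.0]
contact_force: [-0.3, -1.2, -1.0]
grip_width: 0.449
gripper_force: 0.0
```

```bash
python3 -c "from st import *;show()"
```

```text
t 15.0333 eef [ 0.6072 -0.1664  0.1366] stand xyz [-0.0523 -0.002   0.1366] F stand [-0.498  -1.177  -0.9574] T stand [0.0066 0.0225 0.017 ] yaw 0.1803453871113807 z [-0.0001  0.0003 -1.    ] grip 0.4493475656000707 0.0
```

Released. I'll retreat straight up, then back.

Call:
carry_out([
  [0,0,0.01,0],
  [0,0,0.03,0],
  [0,0,0.06,0],
  [0,0,0.09,0],
  [0,0,0.12,0],
  [-0.02,0,0.14,0],
  [-0.05,0.03,0.15,0],
  [-0.08,0.06,0.15,0],
  [-0.1,0.1,0.15,0],
  [-0.1,0.14,0.15,0],
  [-0.1,0.18,0.15,0],
  [-0.1,0.22,0.15,0],
  [-0.1,0.26,0.15,0],
  [-0.1,0.3,0.15,0],
  [-0.1,0.34,0.15,0],
  [-0.1,0.37,0.15,0],
  [-0.1,0.38,0.15,0],
  [-0.1,0.38,0.15,0],
])

```text
time_s: 16.53
eef_pos: [0.5068, 0.2154, 0.2875]
ee_rot: [-0.289, 3.128, 0.0]
contact_force: [-0.1, -0.1, -0.1]
grip_width: 0.451
gripper_force: 0.0
```

```bash
python3 - <<'E'
from st import *
show()
from plant import snapshot
import cv2
s=snapshot("scene");t=snapshot("top")
f=lambda k,w,h:cv2.resize(cv2.convertScaleAbs(k,alpha=1.5),(w,h),interpolation=cv2.INTER_CUBIC)
a_=s["frame"][140:240,170:270];b=t["frame"][130:205,285:385]
cv2.imwrite("pics/e1.png",np.vstack([np.hstack([f(a_,400,300),f(b,400,300)]),np.hstack([f(s["frame"],400,300),f(t["frame"],400,300)])]))
E
```

```text
t 16.5333 eef [0.5068 0.2154 0.2875] stand xyz [-0.0827  0.3917  0.2875] F stand [-0.0994 -0.079  -0.0911] T stand [0.0217 0.0189 0.0064] yaw 0.1840731830572244 z [ 0.0007  0.0003 -1.    ] grip 0.45088932259448666 0.0
```

View pics/e1.png

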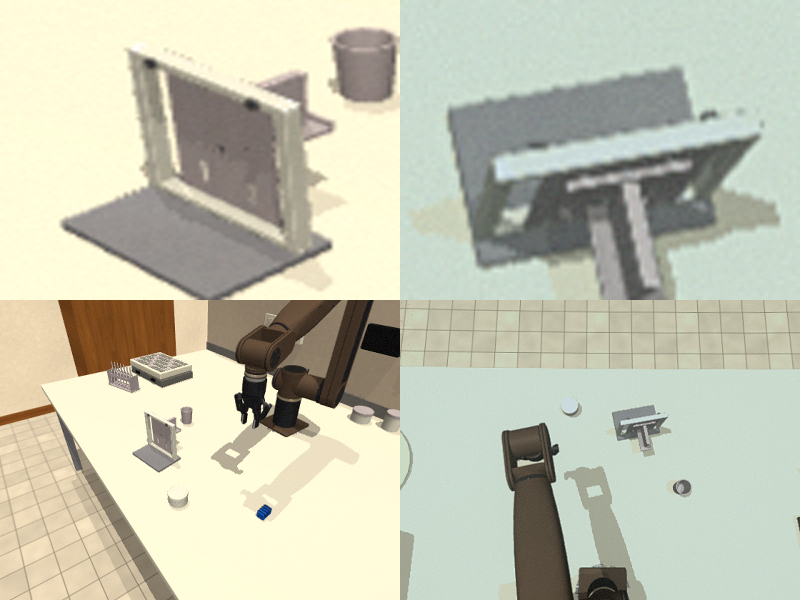

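The bracket hangs square on the panel: its plate top runs parallel to the frame at (570,185) to (690,162) in the top-right crop. The tin, beaker and block are where they were, and the arm is clear. Handing in.

```bash
python3 -c "
from plant import arm
print(arm.finish_job())"
```

```text
the job is handed in; nothing more can be done
None
```

The bracket is hooked into the top pair of slots, pushed past the ball catch to a firm stop at the home height and released; the highest panel load I read was about 16 N, the tin, beaker and block look unmoved in the final picture, and the job is handed in (no verdict was returned).

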